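# Set out the hall shelf round the wooden box and the key hooks

### The arm

A 7-joint arm with a two-finger parallel gripper is mounted at the origin on the work surface. World frame = base frame: x ahead of the robot, y to its left, z up, the work surface at z = 0. Lengths are in m, angles in rad, forces in N, time in s.
With the tool pointing down it reaches from about 0.425 to 0.875 m from the base axis. Payload 9.9 kg.
Tool frame: the origin (TCP) lies at the centre of the arm's flange, where the gripper is bolted on; the fingertips stand 173 mm ahead of it and the grasp point (between the pads) lies 155 mm ahead of it; z points along the fingers, y is the line along which they close (so a half turn about z gives the same grasp; the last joint's range is limited). The gripper opens to 85 mm and grips with 20 to 120 N. Pads are 22 mm wide; open, the fingers measure 114 mm over their backs; the gripper's body (76 mm by 85 mm) begins 54 mm behind the grasp point. The pads swing forward as they close: fully open they stand 13 mm farther back than shut.
Start: joints at [1.135, 0.576, 0.025, 1.437, -0.015, 1.129, -0.057], TCP at [0.233, -0.634, 0.405] pointing down, gripper open.
Joint ranges: [-2.76, 2.76], [-0.34, 2.15], [-1.52, 1.57], [0.19, 2.46], [-1.09, 4.23], [0.17, 1.99], [-2.82, 2.82]. Speed limits (rad/s): [2.22, 2.22, 3.01, 3.01, 3.14, 3.14, 3.14].

### API

Orientations are given as a rotation vector (axis times angle).
In Python, from cell import manip, viewer gives the robot as it stands.
- The arm moves only by the tool apply_moves, never from a script. Its argument "targets" is a list of rows, each a list of 7 numbers: the turn, a rotation vector about the tool's x, y, z in degrees, then the shift along the tool's x, y, z in m, then the finger opening in m, from 0 to 0.0854. A call has 1 to 12 rows; each row shifts and turns the commanded pose from where the row before left it, along the tool's axes as they then stand; what a row does not reach is not made up. A row lasts 1/12 s, in which the tool goes at most 41.7 mm and 7.16 degrees, less where a joint would pass 70% of its speed; a pose out of reach is approached as far as the arm can. A call is refused whole if a number of a shift passes 0.0417 or a number of a turn 7.16, either way. A call with a gripper value outside its range is refused whole. The fingers move at their own pace and stop on an object; "grip_force" is the grip in N (left out, the last holds). Time passes only in rows, so rows that do not move let the fingers close. It gives the time, the measured TCP pose, the force, the opening and the grip force at its end, in the units of the state.
- manip.sense(): the state, without advancing time (a new reading comes with each control period).
- viewer.get_image(name): name is "scene" or "top" or "wrist"; returns a dict with "image" (384x512x3 uint8, red, green, blue), "fx", "fy", "cx", "cy" (pixels), "k1" (the pictures are not rectified: a ray, as slopes to the right and down, at radius r is drawn at 1 + k1 r^2 times it, then the intrinsics apply), "R" (3x3) and "t" (3): a world point X has camera coordinates R X + t. Camera axes: x right, y down, z forward; pixel columns grow to the right and rows downward; lengths in m; the calibration is good to about 2 mm. A picture is of the moment at which its call begins. There is no depth.
- manip.finish_job(): hands the job in; it is judged then, once.
The state is a dict: "t": time; "joint_positions": joint angles; "joint_velocities": joint speeds; "effort": joint torques, N m; "eef_pos": TCP position; "ee_rot": TCP orientation; "ft_force": force on the tool from outside, world axes, zero at the start; "wrist_torque": the same for the moment, N m; "opening": finger opening in m; "finger_force": force on a finger pad.
Only numpy, scipy, OpenCV 4.12 (cv2) and the standard library are available. Lean on these libraries where they do the work, as an engineer would, in place of code of your own. Each camera call takes 0.05 s, during which the arm holds its last target. There are 200 camera calls.

### The job

Set out the hall shelf, with left, right and front as seen from the robot's side: stand the white cat upright and gently on the middle of the round wooden box's lid; stand the blue tin straight to the left of the wooden box, 17 cm away centre to centre, and lay the carabiner flat midway between the wooden box and the tin. Lay the green-headed key flat and straight front to back, directly to the right of the copper hook stand, with its green head 11 cm from the middle of the stand. Never tip the cat over, and leave the red shoe horn, the candle and the glasses case where they are.

Things in the scene. Friction and masses are not known exactly. Their poses are not given: they have to be found in the camera images.
- woodbox: Round wooden box with a lighter lid, closed: a cylinder 80 mm in diameter, 45 mm high, flat on top. Fixed to the shelf, in a new place at each start. Origin: centre of its underside, on the shelf surface (z = 0). Axes parallel to the world's: x away from the robot, y to the robot's left, z up.
- hooks: Copper-coloured hook stand, fixed, in a new place at each start: base plate 50 (x) by 100 (y) by 12 mm; upright panel 8 mm thick, 100 mm wide, at its far (+x) edge, 110 mm high; four small hooks point to the robot, with two small keys that stay there. Origin: centre of the base plate's underside. Axes parallel to the world's: x away from the robot, y to its left (right is -y).
- cat: White porcelain cat sitting upright, loose, about 110 g: round body, foot 40 mm in diameter, 34 mm in diameter at 25 mm height and 32 mm at 36 mm; head 30 mm wide, ears up to 73 mm. Origin: centre of its underside; z up; faces its own -x. Grip it round the body 25 to 35 mm above the foot. It may face any way at the end.
- tin: Dark blue round closed tin, loose, 80 g: 50 mm in diameter, 30 mm high, with a thin steel band. Origin: centre of its underside; z up.
- carabiner: Steel carabiner lying flat, loose, 60 g: closed oval ring of 8 mm bar with an orange gate on one long side, 72 mm long (its x), 32 mm wide over both bars (its y), 8 mm thick. Origin: middle of the ring, on the underside; z up. Grip it across its width at the middle. At the end it may point in any direction, lying flat.
- key: Loose door key lying flat, 30 g: green plastic head 36 mm long (x) by 26 mm wide (y) by 8 mm thick; brass blade 8 mm wide, 4 mm thick, reaching 51 mm from the origin along +x. Origin: centre of the green head, on the underside; z up. Grip it across the head. At the end its x axis lies front to back; either end may point away from the robot.
- shoehorn: Red plastic shoe horn, about 190 mm long, lying beyond the work. Leave it alone. Origin: middle of its underside.
- candle: Amber glass candle jar, 64 mm in diameter, 50 mm high (wick to 59 mm), beyond the work at the left. Leave it alone. Origin: centre of its underside.
- case: Grey glasses case, 60 by 155 mm, 42 mm high, beyond the work at the right. Leave it alone. Origin: centre of its underside.
Mind the look-alikes: they are no part of the job. What is shaped like the hooks but purple is not meant. Several things have the shape of the carabiner; the one meant has the colours described above.

How it is judged:
By the outcome, as a careful person would: the job done as asked, in the order asked, and still so for the second after the job is handed in, with the robot touching nothing.
It also fails if it takes over 112 s, if anything falls off the work surface, if the arm or the gripper's body presses on something with over 40 N, if the wrist force passes 120 N, or if a joint passes its speed limit or range.

## Working session

There is one attempt and no reset: what is moved stays moved. The work goes in short steps, Python scripts to look and compute and a tool call to move; the robot and the scene stay as the last step left them, time stands still between calls to the robot, and variables do not carry over. Pictures are saved under pics/ and viewed, at most 14 in all, crops included, and the job is handed in when it is done.

Besides the shell and the picture viewer there is one more tool, called after "Emit:" in YAML: its name, and indented under it one key for each argument. apply_moves: Moves the arm, as the interface text tells. Its arguments: {"type":"object","properties":{"targets":{"type":"array","items":{"type":"array","items":{"type":"number"}}},"grip_force":{"type":"number"}},"required":["targets"]}

```bash
ls; mkdir -p pics; cat > h.py <<'E'
import numpy as np, cv2, pickle
from scipy.spatial.transform import Rotation as Ro
from cell import manip, viewer
def snap(n,tag):
    d=viewer.get_image(n); pickle.dump(d,open(f'pics/{tag}.pkl','wb'))
    cv2.imwrite(f'pics/{tag}.png',cv2.cvtColor(d['image'],cv2.COLOR_RGB2BGR)); return d
def load(tag): return pickle.load(open(f'pics/{tag}.pkl','rb'))
def ray(d,u,v):
    x=np.array([(u-d['cx'])/d['fx'],(v-d['cy'])/d['fy']]); s=x.copy()
    for _ in range(20): s=x/(1+d['k1']*(s@s))
    R=np.array(d['R']);t=np.array(d['t']); return -R.T@t, R.T@np.r_[s,1]
def w(d,u,v,z):
    c,r=ray(d,u,v); return c+r*(z-c[2])/r[2]
def px(d,X):
    p=np.array(d['R'])@np.array(X)+np.array(d['t']); s=p[:2]/p[2]; s=s*(1+d['k1']*(s@s))
    return np.array([s[0]*d['fx']+d['cx'],s[1]*d['fy']+d['cy']])
E
python3 - <<'E'
from h import *
for n in('scene','top','wrist'):
    d=snap(n,n+'0'); print(n,d['fx'],d['cx'],d['cy'],d['k1'],-np.array(d['R']).T@d['t'])
s=manip.sense();print(s)
a=[cv2.imread(f'pics/{n}0.png') for n in('scene','top')]
E
```

```text
pics
scene 489.60207471992436 255.52945868203727 185.54796746488 -0.07987207418710314 [ 1.3159438  -0.13255881  1.18454258]
top 370.74000773469464 261.6104172699675 193.07060223620488 0.011010100268552165 [ 0.39424706 -0.03204589  0.97953188]
wrist 325.1370964129116 261.3110448017434 194.59862798355766 -0.029715548553621424 [ 0.30049988 -0.60746287  0.37318552]
{'t': 0.15, 'joint_positions': array([ 1.13523061,  0.57634878,  0.02483965,  1.43769191, -0.01499081,
        1.12896408, -0.05649511]), 'joint_velocities': array([ 7.04559527e-05, -1.54077954e-03, -1.37147832e-03, -4.31226299e-03,
        5.66810477e-04,  9.11877408e-04, -3.20300282e-04]), 'effort': array([ 3.22195840e-03, -7.66263342e+01,  2.25302227e+00, -2.86179185e+01,
        1.56020658e-02,  9.86458152e-03,  3.48952074e-05]), 'eef_pos': array([ 0.23256216, -0.63355731,  0.40404191]), 'ee_rot': array([-3.09193397e+00, -5.49575145e-01,  4.32552686e-04]), 'ft_force': array([ 0.12668291, -0.69247218, -0.78956071]), 'wrist_torque': array([-0.00196923, -0.03221725,  0.01117772]), 'finger_force': 0.0, 'opening': 0.0855620127005448}
```

View pics/top0.png

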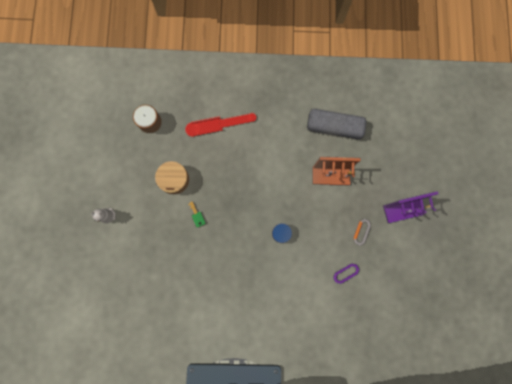

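View pics/scene0.png

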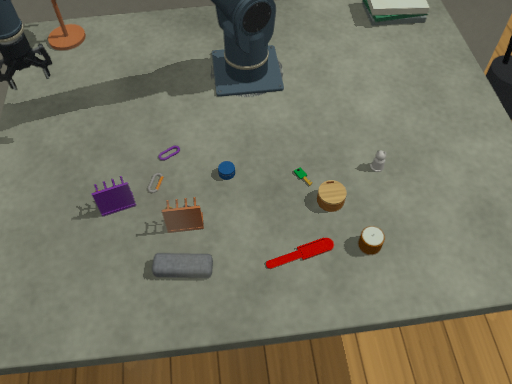

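```bash
cat > seg.py <<'E'
from h import *
def blobs(tag,lo,hi,mn=15,roi=None):
    d=load(tag); m=cv2.inRange(cv2.cvtColor(d['image'],cv2.COLOR_RGB2HSV),np.array(lo),np.array(hi))
    n,l,s,c=cv2.connectedComponentsWithStats(m)
    return d,[(s[i],c[i],l==i) for i in range(1,n) if s[i][4]>=mn]
E
python3 - <<'E'
from seg import *
C={'blue':((105,140,40),(125,255,255),.03),'green':((45,120,40),(80,255,255),.008),'orange/copper':((3,120,60),(16,255,255),.008),'wood':((12,60,120),(25,190,255),.045)}
for k,(lo,hi,z) in C.items():
  for t in('top0','scene0'):
    d,b=blobs(t,lo,hi)
    for s,c,m in b:
      if s[4]<3000: print(k,t,s,c.round(1),w(d,*c,z)[:2].round(4))
im=cv2.imread('pics/top0.png')[90:260,85:395]; a=cv2.resize(im,None,fx=2.58,fy=2.58,interpolation=cv2.INTER_CUBIC)
cv2.imwrite('pics/c1.png',a)
im=cv2.imread('pics/scene0.png')[130:270,80:400]; a=cv2.resize(im,None,fx=2.5,fy=2.5,interpolation=cv2.INTER_CUBIC)
cv2.imwrite('pics/c2.png',a)
E
```

```text
blue top0 [274 225  10  15  79] [277.5 231.3] [ 0.4438 -0.101 ]
blue scene0 [219 172  12   8  24] [223.9 176.2] [ 0.4691 -0.1214]
green top0 [193 213  11  13  92] [198.  218.7] [0.4723 0.1059]
green scene0 [363   0   7  11  23] [366.2   3.7] [-0.3347  0.5248]
green scene0 [373  15  41   6 153] [390.2  16.8] [-0.2392  0.5972]
green scene0 [294 167  13  12  83] [299.8 172.7] [0.4692 0.105 ]
orange/copper top0 [142 115  16  14  28] [151.9 123.7] [0.7254 0.2429]
orange/copper top0 [199 117  25   4  26] [210.7 118.5] [0.746  0.0853]
orange/copper top0 [313 158  47  27 943] [334.7 170.7] [ 0.6116 -0.2538]
orange/copper top0 [166 187   9   3  23] [169.9 188.2] [0.5506 0.1836]
orange/copper top0 [354 222   8  17  60] [357.5 230. ] [ 0.454  -0.3133]
orange/copper scene0 [ 48   0  37  50 829] [65.1 33.8] [-0.3029 -0.6699]
orange/copper scene0 [156 176   7  14  33] [159.2 182.4] [ 0.451  -0.3132]
orange/copper scene0 [162 197  42  33 476] [190.  214.3] [ 0.5736 -0.2279]
orange/copper scene0 [317 196  27  15 153] [328.8 205.5] [0.5945 0.1667]
orange/copper scene0 [320 239  14  15  30] [328.7 247
[... 416 characters left out ...]
 [353 220   9  20  78] [357.  230.4] [ 0.4507 -0.3014]
wood scene0 [484  14  28  61 416] [501.2  43.4] [0.0056 0.9443]
wood scene0 [ 48  23  37  25 500] [68.6 36.2] [-0.2354 -0.638 ]
wood scene0 [ 48  26  16  11 100] [56.1 31.7] [-0.2706 -0.6891]
wood scene0 [155 176   9  14  41] [159.1 182.9] [ 0.48   -0.3077]
wood scene0 [304 177   9   8  26] [307.8 180.1] [0.5248 0.1158]
wood scene0 [318 180  29  24 532] [332.1 191.6] [0.5727 0.1764]
wood scene0 [162 197  39  15 178] [180.2 205.7] [ 0.5653 -0.2505]
wood scene0 [201 212   2  10  15] [201.7 215.7] [ 0.6052 -0.1936]
wood scene0 [362 226  13   8  19] [366.4 228.1] [0.701  0.2428]
wood scene0 [379 228   6  17  31] [382.2 237.5] [0.7349 0.2775]
```

View pics/c1.png

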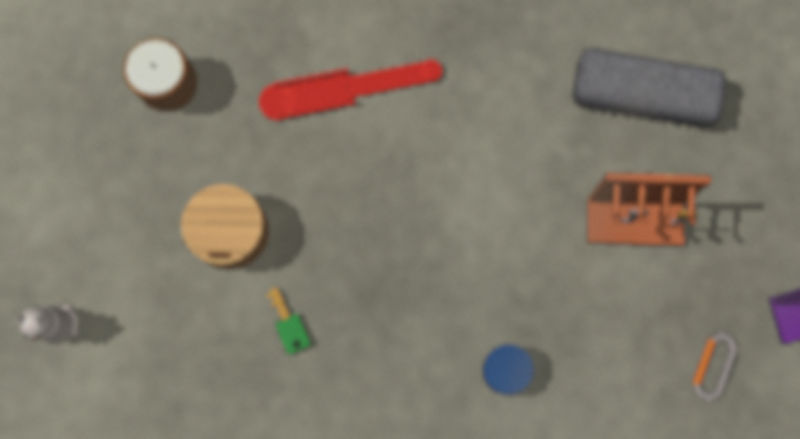

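View pics/c2.png

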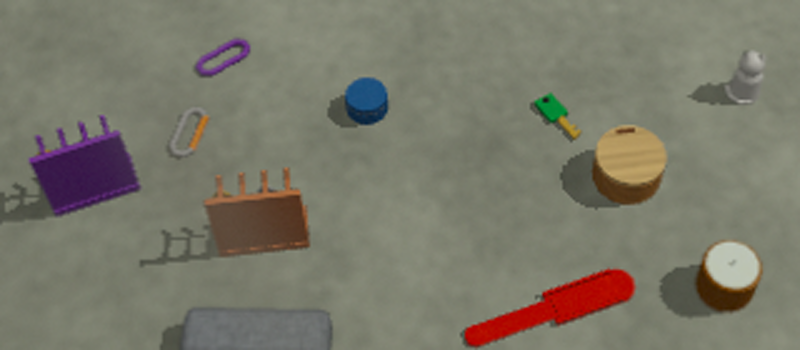

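```bash
python3 - <<'E'
from h import *
d=load('top0'); e=load('scene0')
c1=lambda x,y:(85+(x+.5)/2.58-.5, 90+(y+.5)/2.58-.5)
c2=lambda x,y:(80+(x+.5)/2.5-.5, 130+(y+.5)/2.5-.5)
for n,p,z in [('box',(222.5,224),.045),('hk nearleft',(588,243),.012),('hk nearright',(684,245),.012),('panel tl',(603,174),.11),('panel tr',(711,177),.11),('tin',(508,370),.03),('carab',(716,366),.004),('key',(294,334),.008),('tip',(273,290),.004),('cathead',(32,323),.055),('catfoot',(62,322),.012)]:
  print(n,w(d,*c1(*p),z)[:2].round(4))
print()
for n,p,z in [('box',(630,157),.045),('panel tl',(300,190),.11),('panel tr',(206,200),.11),('tin',(367,93),.03),('carab',(188,132),.004),('key',(551,108),.008),('tip',(576,135),.004),('cathead',(750,63),.055),('catfoot',(742,98),.0)]:
  print(n,w(e,*c2(*p),z)[:2].round(4))
R=Ro.from_rotvec(manip.sense()['ee_rot']).as_matrix();print(R.round(3))
wd=load('wrist0');print((np.array(wd['R'])@R).round(3), R.T@(-np.array(wd['R']).T@wd['t']-manip.sense()['eef_pos']))
E
```

```text
box [0.5748 0.1747]
hk nearleft [ 0.573  -0.1935]
hk nearright [ 0.5739 -0.2932]
panel tl [ 0.6211 -0.191 ]
panel tr [ 0.6215 -0.2931]
tin [ 0.4395 -0.1115]
carab [ 0.4505 -0.3269]
key [0.471  0.1041]
tip [0.5157 0.1283]
cathead [0.471  0.3465]
catfoot [0.4764 0.3348]

box [0.5757 0.1746]
panel tl [ 0.6147 -0.1932]
panel tr [ 0.6146 -0.2912]
tin [ 0.4363 -0.1106]
carab [ 0.4469 -0.3266]
key [0.4701 0.1058]
tip [0.51   0.1289]
cathead [0.4686 0.3423]
catfoot [0.479  0.3409]
[[ 0.939  0.345 -0.   ]
 [ 0.345 -0.939  0.001]
 [-0.    -0.001 -1.   ]]
[[ 0.     1.     0.   ]
 [-0.958  0.    -0.287]
 [-0.287 -0.     0.958]] [ 0.07277056 -0.00104678  0.0308532 ]
```

Emit:
apply_moves:
  targets:
    - [0, 0, 6.7, 0.03, 0, 0, 0.0854]
    - [0, 0, 6.7, 0.03, 0, 0, 0.0854]
    - [0, 0, 6.7, 0.03, 0, 0, 0.0854]
    - [0, 0, 0, 0.02, -0.036, 0, 0.0854]
    - [0, 0, 0, 0.02, -0.036, 0, 0.0854]
    - [0, 0, 0, 0.02, -0.036, 0, 0.0854]
    - [0, 0, 0, 0.02, -0.036, 0, 0.0854]
    - [0, 0, 0, 0.02, -0.036, 0, 0.0854]
    - [0, 0, 0, 0.02, -0.036, 0, 0.0854]
    - [0, 0, 0, 0.02, -0.036, 0, 0.0854]
    - [0, 0, 0, 0.02, -0.036, 0, 0.0854]
    - [0, 0, 0, 0, -0.041, 0, 0.0854]
  grip_force: 20

```text
t: 1.15
eef_pos: [0.4825, -0.2814, 0.4043]
ee_rot: [-3.142, -0.005, -0.003]
ft_force: [1.0, 0.8, -0.7]
opening: 0.0855
finger_force: 0.0
```

Emit:
apply_moves:
  targets:
    - [0, 0, 0, 0, -0.041, 0, 0.0854]
    - [0, 0, 0, 0, -0.041, 0, 0.0854]
    - [0, 0, 0, 0, -0.041, 0, 0.0854]
    - [0, 0, 0, 0, -0.041, 0, 0.0854]
    - [0, 0, 0, 0, -0.041, 0, 0.0854]
    - [0, 0, 0, 0, -0.041, 0, 0.0854]
    - [0, 0, 0, 0, -0.041, 0, 0.0854]
    - [0, 0, 0, 0, -0.041, 0, 0.0854]
    - [0, 0, 0, 0, -0.041, 0, 0.0854]
    - [0, 0, 0, 0, -0.041, 0, 0.0854]
    - [0, 0, 0, 0, -0.041, 0, 0.0854]
    - [0, 0, 0, 0, -0.041, 0, 0.0854]

```text
t: 2.15
eef_pos: [0.4784, 0.2103, 0.4047]
ee_rot: [3.142, 0.001, 0.0]
ft_force: [0.9, -0.5, 0.4]
opening: 0.0856
finger_force: 0.0
```

```bash
python3 - <<'E'
from h import *
d=snap('wrist','w1'); s=manip.sense(); print(s['eef_pos'],s['ee_rot'])
cv2.imwrite('pics/w1b.png',cv2.resize(cv2.imread('pics/w1.png'),None,fx=1.5625,fy=1.5625,interpolation=cv2.INTER_CUBIC))
E
```

```text
[0.47741995 0.21933093 0.40471605] [-3.13564660e+00 -1.60183205e-02 -1.00733321e-04]
```

View pics/w1b.png

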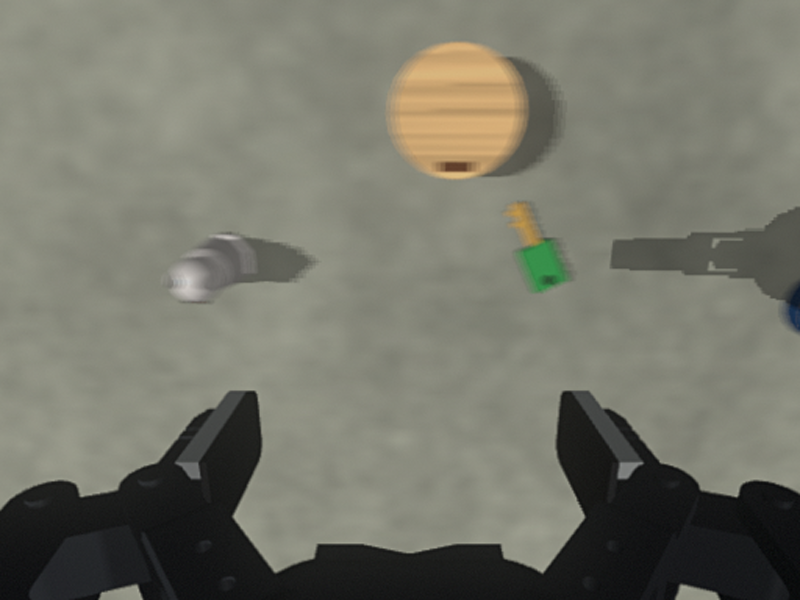

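```bash
python3 - <<'E'
from h import *
d=load('w1'); q=lambda x,y:((x+.5)/1.5625-.5,(y+.5)/1.5625-.5)
for n,p,z in [('box',(457,110),.045),('key',(543,265),.008),('tip',(517,205),.004),('cathead',(192,282),.055),('catfoot',(233,255),.005),('catbody',(215,262),.025)]: print(n,w(d,*q(*p),z)[:2].round(4))
for P in [(.476,.342)]:
  for z in (0,.025,.055,.073): print(z,px(d,(*P,z))*1.5625+.28, px(load('top0'),(*P,z)),px(load('scene0'),(*P,z)))
E
```

```text
box [0.5758 0.1817]
key [0.4715 0.1121]
tip [0.5147 0.1331]
cathead [0.4703 0.352 ]
catfoot [0.4782 0.341 ]
catbody [0.4772 0.3472]
0 [234.14343283 256.61464896] [107.63557186 215.01939707] [376.59338559 168.07370826]
0.025 [222.47402822 263.62960642] [103.90446672 214.09891573] [378.24218499 163.05511713]
0.055 [206.24617888 273.39601288] [ 99.15999965 212.92863391] [380.27857279 156.84752517]
0.073 [195.08751982 280.11923075] [ 96.16211449 212.18928396] [381.5317934  153.02216698]
```

Emit:
apply_moves:
  targets:
    - [0, 0, 0, 0, -0.03, 0.027, 0.0854]
    - [0, 0, 0, 0, -0.03, 0.027, 0.0854]
    - [0, 0, 0, 0, -0.03, 0.027, 0.0854]
    - [0, 0, 0, 0, -0.03, 0.027, 0.0854]
    - [0, 0, 0, 0, 0, 0.01, 0.0854]
    - [0, 0, 0, 0, 0, 0, 0.0854]
    - [0, 0, 0, 0, 0, 0, 0.0854]

```text
t: 2.78
eef_pos: [0.4788, 0.3276, 0.2863]
ee_rot: [3.14, 0.001, -0.002]
ft_force: [0.2, -1.3, -0.7]
opening: 0.0856
finger_force: 0.0
```

```bash
python3 - <<'E'
from h import *
d=snap('wrist','w2'); s=manip.sense(); print(s['eef_pos'],s['ee_rot'])
cv2.imwrite('pics/w2b.png',cv2.resize(cv2.imread('pics/w2.png'),None,fx=1.5625,fy=1.5625,interpolation=cv2.INTER_CUBIC))
E
```

```text
[0.47932815 0.32717737 0.28722574] [ 3.14081129e+00 -4.37870921e-04  4.76876470e-04]
```

View pics/w2b.png

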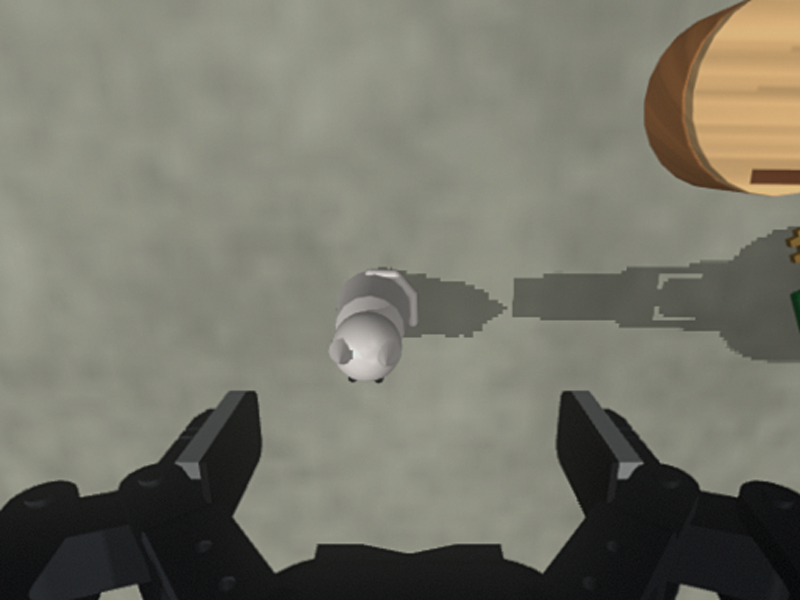

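```bash
python3 - <<'E'
from h import *
d=load('w2'); q=lambda x,y:((x+.5)/1.5625-.5,(y+.5)/1.5625-.5)
for n,p,z in [('head',(366,345),.055),('footfar',(375,267),.003),('footleft',(338,300),.003),('boxleftbase',(645,112),0.0),('boxlidleft',(694,112),.045)]: print(n,w(d,*q(*p),z)[:2].round(4))
for z in (0,.025,.055): print(px(d,(.476,.342,z))*1.5625+.28)
E
```

```text
head [0.4729 0.3459]
footfar [0.495 0.345]
footleft [0.4775 0.3644]
boxleftbase [0.57   0.2154]
boxlidleft [0.567  0.2157]
[381.63310611 301.23774775]
[379.05263665 316.04840635]
[375.19599759 338.19900143]
```

Emit:
apply_moves:
  targets:
    - [0, 0, 0, -0.004, -0.017, 0, 0.0854]
    - [0, 0, 0, 0, 0, 0.03, 0.0854]
    - [0, 0, 0, 0, 0, 0.035, 0.0854]
    - [0, 0, 0, 0, 0, 0.03, 0.0854]
    - [0, 0, 0, 0, 0, 0.01, 0.0854]
    - [0, 0, 0, 0, 0, 0, 0.0854]
    - [0, 0, 0, 0, 0, 0, 0.0854]
  grip_force: 25

```text
t: 3.42
eef_pos: [0.4756, 0.3449, 0.1831]
ee_rot: [-3.141, 0.0, -0.002]
ft_force: [-0.2, 0.4, -0.0]
opening: 0.0853
finger_force: 0.0
```

Emit:
apply_moves:
  targets:
    - [0, 0, 0, 0, 0, 0, 0.045]
    - [0, 0, 0, 0, 0, 0, 0.045]
    - [0, 0, 0, 0, 0, 0, 0.045]
    - [0, 0, 0, 0, 0, 0, 0.04]
    - [0, 0, 0, 0, 0, 0, 0.035]
    - [0, 0, 0, 0, 0, 0, 0.03]
    - [0, 0, 0, 0, 0, 0, 0.025]
    - [0, 0, 0, 0, 0, 0, 0.02]
    - [0, 0, 0, 0, 0, 0, 0.02]
    - [0, 0, 0, 0, 0, 0, 0.02]

```text
t: 4.25
eef_pos: [0.475, 0.3454, 0.1829]
ee_rot: [-3.141, -0.001, -0.002]
ft_force: [-1.4, -1.3, 10.1]
opening: 0.0348
finger_force: 24.3
```

Emit:
apply_moves:
  targets:
    - [0, 0, 0, 0, 0, -0.01, 0.02]
    - [0, 0, 0, 0, 0, -0.02, 0.02]
    - [0, 0, 0, 0, 0, -0.025, 0.02]
    - [0, 0, 0, 0, 0, -0.025, 0.02]
    - [0, 0, 0, 0, 0, -0.015, 0.02]
    - [0, 0, 0, 0.01, 0.017, 0, 0.02]
    - [0, 0, 0, 0.02, 0.034, 0, 0.02]
    - [0, 0, 0, 0.02, 0.034, 0, 0.02]
    - [0, 0, 0, 0.02, 0.034, 0, 0.02]
    - [0, 0, 0, 0.02, 0.034, 0, 0.02]
    - [0, 0, 0, 0.01, 0.017, 0, 0.02]
    - [0, 0, 0, 0, 0, 0, 0.02]

```text
t: 5.25
eef_pos: [0.5774, 0.1691, 0.2772]
ee_rot: [3.138, -0.011, 0.003]
ft_force: [-0.5, -0.6, -2.1]
opening: 0.0349
finger_force: 25.2
```

```bash
python3 - <<'E'
from h import *
s=manip.sense(); print(s['eef_pos'],s['ee_rot'],s['opening'],s['ft_force'])
a=snap('wrist','w3'); b=snap('scene','s3')
im=cv2.imread('pics/w3.png'); sc=cv2.imread('pics/s3.png')
cv2.imwrite('pics/m3.png',np.hstack([cv2.resize(im[130:330,150:380],(460,400)),cv2.resize(sc[100:230,280:390],(338,400))]))
E
```

```text
[0.57743717 0.16910287 0.27724138] [ 3.13823268e+00 -1.12539402e-02  2.56092547e-03] 0.034915794759648525 [-0.5318487  -0.62941788 -2.07051081]
```

View pics/m3.png

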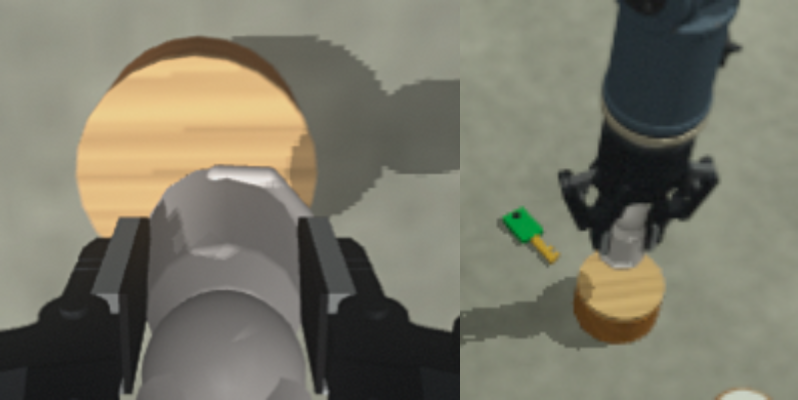

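```bash
python3 - <<'E'
from h import *
d=load('w3'); s=manip.sense(); print(s['eef_pos'],s['ee_rot'])
for n,p,z in [('L',(77,165),.045),('R',(316,165),.045),('far',(196,55),.045),('catfar',(215,166),.095),('catL',(148,230),.095)]: print(n,w(d,150+p[0]/2-.25,130+p[1]/2-.25,z).round(4))
E
```

```text
[0.57514282 0.17448053 0.27704882] [-3.14154572e+00  1.92721952e-03  2.63955036e-04]
L [0.5781 0.2173 0.045 ]
R [0.5775 0.1386 0.045 ]
far [0.6143 0.1774 0.045 ]
catfar [0.5954 0.1712 0.095 ]
catL [0.5782 0.1885 0.095 ]
```

Emit:
apply_moves:
  targets:
    - [0, 0, 0, 0.001, 0, 0.02, 0.02]
    - [0, 0, 0, 0, 0, 0.015, 0.02]
    - [0, 0, 0, 0, 0, 0.008, 0.02]
    - [0, 0, 0, 0, 0, 0.002, 0.02]
    - [0, 0, 0, 0, 0, 0, 0.02]
    - [0, 0, 0, 0, 0, 0.001, 0.02]
    - [0, 0, 0, 0, 0, 0, 0.02]
    - [0, 0, 0, 0, 0, 0, 0.02]

```text
t: 6.02
eef_pos: [0.5761, 0.1757, 0.2314]
ee_rot: [-3.141, -0.002, -0.002]
ft_force: [0.6, -0.2, -0.7]
opening: 0.0353
finger_force: 25.2
```

Emit:
apply_moves:
  targets:
    - [0, 0, 0, 0, 0, 0.001, 0.02]
    - [0, 0, 0, 0, 0, 0.001, 0.02]
    - [0, 0, 0, 0, 0, 0, 0.02]
    - [0, 0, 0, 0, 0, 0, 0.02]

```text
t: 6.35
eef_pos: [0.576, 0.1754, 0.2287]
ee_rot: [3.142, 0.001, -0.0]
ft_force: [0.5, -0.9, -1.7]
opening: 0.0352
finger_force: 25.2
```

Emit:
apply_moves:
  targets:
    - [0, 0, 0, 0, 0, 0.001, 0.02]
    - [0, 0, 0, 0, 0, 0, 0.02]
    - [0, 0, 0, 0, 0, 0, 0.02]

```text
t: 6.6
eef_pos: [0.576, 0.1754, 0.228]
ee_rot: [-3.142, -0.001, -0.0]
ft_force: [-0.0, -0.3, 3.9]
opening: 0.0354
finger_force: 25.8
```

Emit:
apply_moves:
  targets:
    - [0, 0, 0, 0, 0, 0, 0.034]
    - [0, 0, 0, 0, 0, 0, 0.038]
    - [0, 0, 0, 0, 0, 0, 0.044]
    - [0, 0, 0, 0, 0, 0, 0.052]
    - [0, 0, 0, 0, 0, 0, 0.06]
    - [0, 0, 0, 0, 0, 0, 0.07]
    - [0, 0, 0, 0, 0, -0.01, 0.07]
    - [0, 0, 0, 0, 0, -0.03, 0.07]
    - [0, 0, 0, 0, 0, -0.035, 0.07]
    - [0, 0, 0, 0, 0, -0.035, 0.07]
    - [0, 0, 0, 0, 0, -0.02, 0.07]

```text
t: 7.52
eef_pos: [0.5763, 0.1756, 0.3623]
ee_rot: [-3.14, -0.001, -0.007]
ft_force: [1.2, 0.5, -0.1]
opening: 0.0699
finger_force: 0.0
```

```bash
python3 - <<'E'
from h import *
s=manip.sense(); print(s['eef_pos'],s['ee_rot'],s['opening'],s['ft_force'])
a=snap('wrist','w4'); b=snap('scene','s4')
im=cv2.imread('pics/w4.png'); sc=cv2.imread('pics/s4.png')
cv2.imwrite('pics/m4.png',np.hstack([cv2.resize(im[80:280,150:380],(460,400)),cv2.resize(sc[100:230,280:390],(338,400))]))
E
```

```text
[0.57632299 0.17558977 0.36232713] [-3.13994816e+00 -1.46198557e-03 -6.54672658e-03] 0.06990304974323225 [ 1.17161986  0.47432018 -0.14206533]
```

View pics/m4.png

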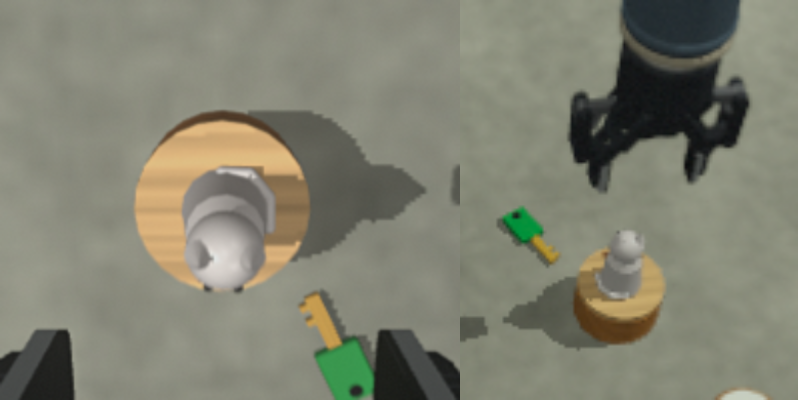

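Emit:
apply_moves:
  targets:
    - [0, 0, 0, -0.017, 0.036, 0, 0.08]
    - [0, 0, 0, -0.017, 0.036, 0, 0.08]
    - [0, 0, 0, -0.017, 0.036, 0, 0.08]
    - [0, 0, 0, -0.017, 0.036, 0, 0.08]
    - [0, 0, 0, -0.017, 0.036, 0, 0.08]
    - [0, 0, 0, -0.017, 0.036, 0, 0.08]
    - [0, 0, 0, -0.017, 0.036, 0, 0.08]
    - [0, 0, 0, -0.019, 0.035, 0, 0.08]
    - [0, 0, 0, 0, 0, 0.04, 0.08]
    - [0, 0, 0, 0, 0, 0.03, 0.08]
    - [0, 0, 0, 0, 0, 0, 0.08]
    - [0, 0, 0, 0, 0, 0, 0.08]

```text
t: 8.62
eef_pos: [0.4378, -0.1115, 0.2871]
ee_rot: [-3.141, -0.002, 0.006]
ft_force: [0.2, -0.1, 0.7]
opening: 0.08
finger_force: 0.0
```

```bash
cat > look.py <<'E'
from seg import *
import sys
# hsv lo/hi, z, tag
def look(tag,lo,hi,z,mn=60):
    d=snap('wrist',tag); s=manip.sense(); print('tcp',s['eef_pos'].round(4),Ro.from_rotvec(s['ee_rot']).as_matrix()[:2,0].round(4))
    d,b=blobs(tag,lo,hi,mn)
    for st,c,m in b:
        r=cv2.minAreaRect(np.argwhere(m)[:,::-1].astype(np.float32)); P=cv2.boxPoints(r)
        print(st,'cent',w(d,*c,z)[:2].round(4),'rectc',w(d,*r[0],z)[:2].round(4),'corners',[tuple(w(d,*p,z)[:2].round(4)) for p in P])
    return d
E
python3 - <<'E'
from look import *
look('w5',(105,110,25),(125,255,255),.03)
E
```

```text
tcp [ 0.4384 -0.1114  0.2882] [1.     0.0016]
[ 228  157   67   70 3635] cent [ 0.443  -0.1103] rectc [ 0.4437 -0.1103] corners [(np.float64(0.469), np.float64(-0.0871)), (np.float64(0.469), np.float64(-0.1335)), (np.float64(0.4168), np.float64(-0.135)), (np.float64(0.4168), np.float64(-0.0856))]
```

Emit:
apply_moves:
  targets:
    - [0, 0, 0, 0.0025, -0.001, 0.03, 0.08]
    - [0, 0, 0, 0, 0, 0.035, 0.08]
    - [0, 0, 0, 0, 0, 0.03, 0.08]
    - [0, 0, 0, 0, 0, 0.015, 0.08]
    - [0, 0, 0, 0, 0, 0, 0.08]
    - [0, 0, 0, 0, 0, 0, 0.06]
    - [0, 0, 0, 0, 0, 0, 0.05]
    - [0, 0, 0, 0, 0, 0, 0.045]
    - [0, 0, 0, 0, 0, 0, 0.04]
    - [0, 0, 0, 0, 0, 0, 0.04]
    - [0, 0, 0, 0, 0, 0, 0.04]
    - [0, 0, 0, 0, 0, 0, 0.04]
  grip_force: 30

```text
t: 9.67
eef_pos: [0.4415, -0.1107, 0.1796]
ee_rot: [3.141, 0.002, 0.006]
ft_force: [0.1, 0.5, 6.2]
opening: 0.0492
finger_force: 30.0
```

Emit:
apply_moves:
  targets:
    - [0, 0, 0, 0, 0, -0.02, 0.04]
    - [0, 0, 0, 0, 0, -0.04, 0.04]
    - [0, 0, 0, 0, 0, -0.04, 0.04]
    - [0, 0, 0, 0, 0, -0.04, 0.04]
    - [0, 0, 0, 0, 0, -0.02, 0.04]
    - [0, 0, 0, 0.012, -0.038, 0, 0.04]
    - [0, 0, 0, 0.012, -0.038, 0, 0.04]
    - [0, 0, 0, 0.011, -0.038, 0, 0.04]
    - [0, 0, 0, 0.011, -0.038, 0, 0.04]
    - [0, 0, 0, 0.011, -0.038, 0, 0.04]
    - [0, 0, 0, 0.011, -0.038, 0, 0.04]
    - [0, 0, 0, 0.011, -0.038, 0, 0.04]

```text
t: 10.67
eef_pos: [0.5194, 0.1573, 0.3398]
ee_rot: [-3.141, -0.001, -0.004]
ft_force: [0.7, -0.9, 0.1]
opening: 0.0492
finger_force: 31.8
```

Emit:
apply_moves:
  targets:
    - [0, 0, 0, 0.011, -0.038, 0, 0.04]
    - [0, 0, 0, 0.011, -0.038, 0, 0.04]
    - [0, 0, 0, 0.011, -0.038, 0, 0.04]
    - [0, 0, 0, 0.011, -0.038, 0, 0.04]
    - [0, 0, 0, 0.011, -0.038, 0, 0.04]
    - [0, 0, 0, 0, 0, 0.03, 0.04]
    - [0, 0, 0, 0, 0, 0.04, 0.04]
    - [0, 0, 0, 0, 0, 0.03, 0.04]
    - [0, 0, 0, 0, 0, 0, 0.04]
    - [0, 0, 0, 0, 0, 0, 0.04]

```text
t: 11.5
eef_pos: [0.574, 0.3452, 0.2383]
ee_rot: [3.141, 0.002, -0.002]
ft_force: [0.5, 0.1, -0.6]
opening: 0.049
finger_force: 31.8
```

```bash
python3 - <<'E'
from h import *
s=manip.sense(); print(s['eef_pos'],s['ee_rot'],s['opening'],s['ft_force'])
d=snap('wrist','w6')
im=d['image'];cv2.imwrite('pics/w6b.png',cv2.resize(cv2.imread('pics/w6.png'),None,fx=1.5625,fy=1.5625,interpolation=cv2.INTER_CUBIC))
E
```

```text
[0.57399331 0.34517459 0.23827051] [ 3.14057397e+00  1.52821143e-03 -2.28288064e-03] 0.04903161922356735 [ 0.45479669  0.14636275 -0.64805674]
```

View pics/w6b.png

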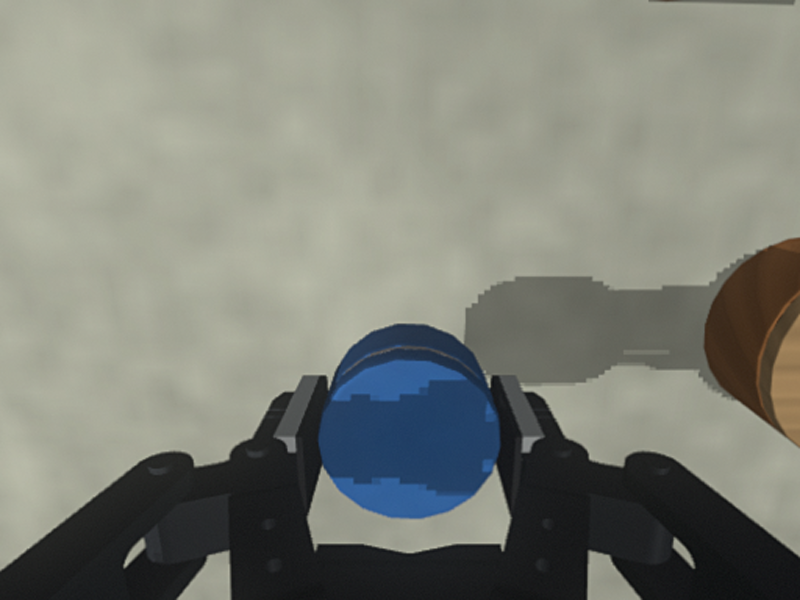

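```bash
python3 - <<'E'
from h import *
d=load('w6'); q=lambda x,y:((x+.5)/1.5625-.5,(y+.5)/1.5625-.5)
s=manip.sense(); print(s['eef_pos'])
for n,p,z in [('tin',(409,438),.088),('L',(319,438),.088),('R',(500,438),.088),('near',(409,518),.088),('far',(409,359),.088),('boxL',(705,335),0)]: print(n,w(d,*q(*p),z)[:2].round(4))
E
```

```text
[0.57476953 0.34554719 0.23999659]
tin [0.5731 0.3457]
L [0.5731 0.3698]
R [0.5731 0.3214]
near [0.5473 0.3457]
far [0.5959 0.3457]
boxL [0.5699 0.2156]
```

Emit:
apply_moves:
  targets:
    - [0, 0, 0, 0.003, 0, 0.025, 0.04]
    - [0, 0, 0, 0, 0, 0.02, 0.04]
    - [0, 0, 0, 0, 0, 0.01, 0.04]
    - [0, 0, 0, 0, 0, 0.002, 0.04]
    - [0, 0, 0, 0, 0, 0.001, 0.04]
    - [0, 0, 0, 0, 0, 0, 0.04]
    - [0, 0, 0, 0, 0, 0, 0.04]

```text
t: 12.13
eef_pos: [0.5778, 0.3458, 0.1814]
ee_rot: [-3.14, -0.001, -0.003]
ft_force: [-0.8, -0.9, -0.2]
opening: 0.049
finger_force: 31.8
```

Emit:
apply_moves:
  targets:
    - [0, 0, 0, 0, 0, 0.001, 0.04]
    - [0, 0, 0, 0, 0, 0.0005, 0.04]
    - [0, 0, 0, 0, 0, 0, 0.04]
    - [0, 0, 0, 0, 0, 0, 0.04]

```text
t: 12.47
eef_pos: [0.5777, 0.3457, 0.1798]
ee_rot: [-3.141, -0.001, -0.003]
ft_force: [-1.0, -0.6, 9.5]
opening: 0.0488
finger_force: 32.7
```

Emit:
apply_moves:
  targets:
    - [0, 0, 0, 0, 0, 0, 0.055]
    - [0, 0, 0, 0, 0, 0, 0.065]
    - [0, 0, 0, 0, 0, 0, 0.075]
    - [0, 0, 0, 0, 0, -0.01, 0.075]
    - [0, 0, 0, 0, 0, -0.04, 0.075]
    - [0, 0, 0, 0, 0, -0.04, 0.075]
    - [0, 0, 0, 0, 0, -0.04, 0.075]
    - [0, 0, 0, 0, 0, -0.04, 0.075]
    - [0, 0, 0, 0, 0, -0.01, 0.075]
    - [0, 0, 0, 0, 0, 0, 0.075]
    - [0, 0, 0, 0, 0, 0, 0.075]

```text
t: 13.38
eef_pos: [0.5772, 0.3453, 0.3592]
ee_rot: [-3.141, -0.002, -0.002]
ft_force: [-0.9, -0.5, -0.9]
opening: 0.0748
finger_force: 0.0
```

```bash
python3 - <<'E'
from look import *
d=look('w7',(105,110,25),(125,255,255),.03)
print(manip.sense()['joint_positions'].round(2))
snap('top','t7');snap('scene','s7')
for t in('t7','s7'):
  d,b=blobs(t,(105,110,25),(125,255,255),20)
  for s,c,m in b:
    if s[4]<400: print(t,s,w(d,*c,.027)[:2].round(4))
E
```

```text
tcp [0.5769 0.3452 0.3577] [1.    0.001]
[ 236  151   52   53 2120] cent [0.5776 0.3465] rectc [0.5779 0.3463] corners [(np.float64(0.6025), np.float64(0.3698)), (np.float64(0.6026), np.float64(0.3228)), (np.float64(0.5521), np.float64(0.3216)), (np.float64(0.5521), np.float64(0.3709))]
[-0.55  0.61 -0.1   1.5   0.06  1.03 -2.24]
t7 [ 97 167  19  18 256] [0.5757 0.3439]
s7 [380 188  15  13  36] [0.5949 0.3349]
```

Emit:
apply_moves:
  targets:
    - [0, 0, 0, -0.0075, 0.039, 0, 0.075]
    - [0, 0, 0, -0.0075, 0.0395, 0, 0.075]
    - [0, 0, 0, -0.0075, 0.0395, 0, 0.075]
    - [0, 0, 0, -0.0075, 0.0395, 0, 0.075]
    - [0, 0, 0, -0.0075, 0.0395, 0, 0.075]
    - [0, 0, 0, -0.0075, 0.0395, 0, 0.075]
    - [0, 0, 0, -0.0075, 0.0395, 0, 0.075]
    - [0, 0, 0, -0.0075, 0.0395, 0, 0.075]
    - [0, 0, 0, -0.0075, 0.0395, 0, 0.075]
    - [0, 0, 0, -0.0075, 0.0395, 0, 0.075]
    - [0, 0, 0, -0.0075, 0.0395, 0, 0.075]
    - [0, 0, 0, -0.0075, 0.0395, 0, 0.075]

```text
t: 14.53
eef_pos: [0.4868, -0.1299, 0.3571]
ee_rot: [-3.141, -0.002, 0.003]
ft_force: [-0.1, -0.4, -0.5]
opening: 0.0754
finger_force: 0.0
```

Emit:
apply_moves:
  targets:
    - [0, 0, 0, -0.0075, 0.0395, 0, 0.06]
    - [0, 0, 0, -0.0075, 0.0395, 0, 0.06]
    - [0, 0, 0, -0.0075, 0.0395, 0, 0.06]
    - [0, 0, 0, -0.0075, 0.0395, 0, 0.06]
    - [0, 0, 0, -0.0075, 0.0395, 0, 0.06]
    - [0, 0, 7, 0, 0, 0.035, 0.06]
    - [0, 0, 7, 0, 0, 0.035, 0.06]
    - [0, 0, 0, 0, 0, 0, 0.06]
    - [0, 0, 0, 0, 0, 0, 0.06]

```text
t: 15.28
eef_pos: [0.45, -0.325, 0.2863]
ee_rot: [-3.117, 0.375, 0.009]
ft_force: [0.1, -0.5, 0.3]
opening: 0.0602
finger_force: 0.0
```

```bash
python3 - <<'E'
from look import *
look('w8',(3,120,60),(18,255,255),.008)
cv2.imwrite('pics/w8b.png',cv2.resize(cv2.imread('pics/w8.png'),None,fx=1.5625,fy=1.5625,interpolation=cv2.INTER_CUBIC))
E
```

```text
tcp [ 0.4507 -0.3252  0.2881] [ 0.9717 -0.236 ]
[  0   0   9  27 136] cent [ 0.6179 -0.1789] rectc [ 0.6179 -0.18  ] corners [(np.float64(0.6262), np.float64(-0.1808)), (np.float64(0.6247), np.float64(-0.1863)), (np.float64(0.6095), np.float64(-0.1792)), (np.float64(0.611), np.float64(-0.1735))]
[  21    0  154   72 7481] cent [ 0.5912 -0.2383] rectc [ 0.5965 -0.2418] corners [(np.float64(0.6204), np.float64(-0.1912)), (np.float64(0.6183), np.float64(-0.2925)), (np.float64(0.5731), np.float64(-0.2924)), (np.float64(0.5732), np.float64(-0.1859))]
[239 157  16  62 579] cent [ 0.4547 -0.3128] rectc [ 0.4549 -0.3131] corners [(np.float64(0.432), np.float64(-0.3001)), (np.float64(0.4792), np.float64(-0.3179)), (np.float64(0.4765), np.float64(-0.3253)), (np.float64(0.4291), np.float64(-0.3079))]
```

View pics/w8b.png

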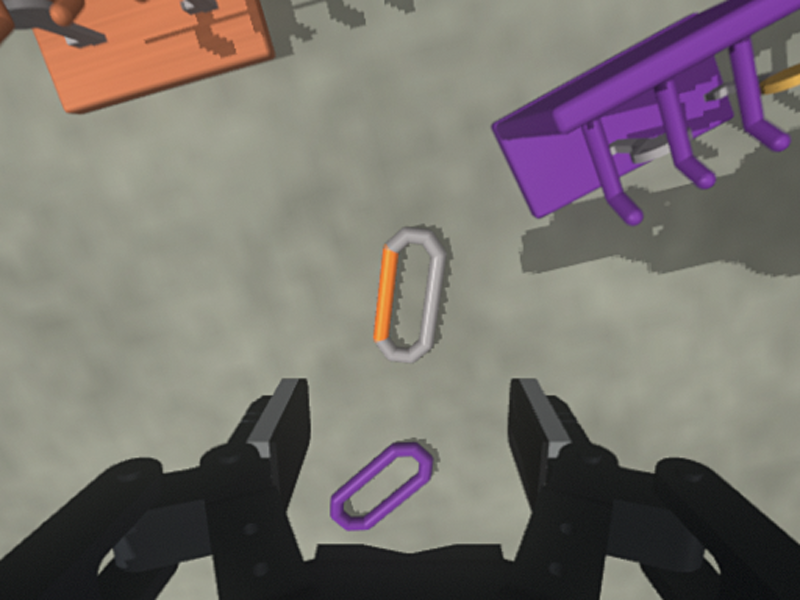

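Emit:
apply_moves:
  targets:
    - [0, 0, 6.7, 0, 0, 0.03, 0.06]
    - [0, 0, 0, 0, 0, 0.04, 0.05]
    - [0, 0, 0, 0, 0, 0.03, 0.042]
    - [0, 0, 0, 0, 0, 0.01, 0.042]
    - [0, 0, 0, 0, 0, 0.002, 0.042]
    - [0, 0, 0, 0, 0, 0, 0.042]
    - [0, 0, 0, 0, 0, 0, 0.042]

```text
t: 15.92
eef_pos: [0.4513, -0.3261, 0.1783]
ee_rot: [3.09, -0.561, 0.004]
ft_force: [-1.5, -0.5, 0.9]
opening: 0.0419
finger_force: 0.0
```

Emit:
apply_moves:
  targets:
    - [0, 0, 0, 0, 0, 0.002, 0.042]
    - [0, 0, 0, 0, 0, 0.001, 0.042]
    - [0, 0, 0, 0, 0, 0, 0.042]
    - [0, 0, 0, 0, 0, 0, 0.042]

```text
t: 16.25
eef_pos: [0.4506, -0.3258, 0.1738]
ee_rot: [3.091, -0.563, 0.001]
ft_force: [-0.6, 0.6, -0.1]
opening: 0.0421
finger_force: 0.0
```

Emit:
apply_moves:
  targets:
    - [0, 0, 0, 0, 0, 0.001, 0.038]
    - [0, 0, 0, 0, 0, 0, 0.034]
    - [0, 0, 0, 0, 0, 0, 0.03]
    - [0, 0, 0, 0, 0, 0, 0.025]
    - [0, 0, 0, 0, 0, 0, 0.02]
    - [0, 0, 0, 0, 0, 0, 0.02]
    - [0, 0, 0, 0, 0, 0, 0.02]
  grip_force: 40

```text
t: 16.83
eef_pos: [0.4507, -0.3259, 0.1732]
ee_rot: [3.09, -0.563, 0.002]
ft_force: [-0.6, 1.0, 11.4]
opening: 0.0303
finger_force: 40.3
```

Emit:
apply_moves:
  targets:
    - [0, 0, 0, 0, 0, -0.01, 0.02]
    - [0, 0, 0, 0, 0, -0.03, 0.02]
    - [0, 0, 0, 0, 0, -0.04, 0.02]
    - [0, 0, 0, 0, 0, -0.04, 0.02]
    - [0, 0, 0, 0, 0, -0.04, 0.02]
    - [0, 0, 0, 0, 0, 0, 0.02]
    - [0, 0, 0, 0, 0, 0, 0.02]

```text
t: 17.42
eef_pos: [0.4507, -0.326, 0.3351]
ee_rot: [3.089, -0.563, 0.007]
ft_force: [0.1, 0.2, -1.9]
opening: 0.03
finger_force: 39.7
```

```bash
python3 - <<'E'
from look import *
look('w9',(3,120,60),(18,255,255),.168)
cv2.imwrite('pics/w9b.png',cv2.imread('pics/w9.png'))
E
```

```text
tcp [ 0.4503 -0.3256  0.3333] [ 0.9358 -0.3525]
[    0     0   174   106 12044] cent [ 0.5635 -0.2946] rectc [ 0.5597 -0.2932] corners [(np.float64(0.5889), np.float64(-0.2707)), (np.float64(0.5642), np.float64(-0.3328)), (np.float64(0.5291), np.float64(-0.3167)), (np.float64(0.5552), np.float64(-0.2494))]
[  0  53  20  42 368] cent [ 0.5634 -0.2589] rectc [ 0.5646 -0.2599] corners [(np.float64(0.5727), np.float64(-0.2592)), (np.float64(0.5714), np.float64(-0.2658)), (np.float64(0.5563), np.float64(-0.2606)), (np.float64(0.5576), np.float64(-0.2538))]
[ 227  211   19  101 1490] cent [ 0.4544 -0.3143] rectc [ 0.4549 -0.3145] corners [(np.float64(0.4792), np.float64(-0.3198)), (np.float64(0.4767), np.float64(-0.3268)), (np.float64(0.4279), np.float64(-0.3085)), (np.float64(0.4306), np.float64(-0.3007))]
```

View pics/w9b.png

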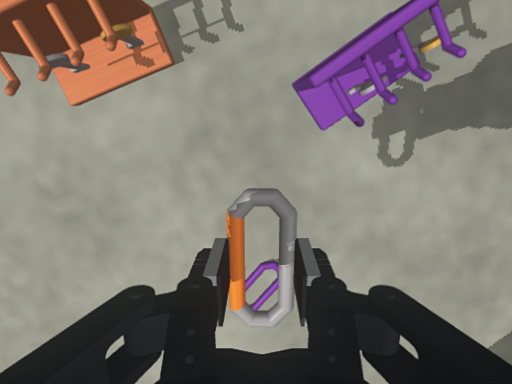

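Emit:
apply_moves:
  targets:
    - [0, 0, -6.9, 0, 0, 0, 0.02]
    - [0, 0, -6.9, 0, 0, 0, 0.02]
    - [0, 0, -6.9, 0, 0, 0, 0.02]
    - [0, 0, -6.9, 0, 0, 0, 0.02]
    - [0, 0, -6.9, 0, 0, 0, 0.02]
    - [0, 0, -6.9, 0, 0, 0, 0.02]
    - [0, 0, -6.9, 0, 0, 0, 0.02]
    - [0, 0, -6.9, 0, 0, 0, 0.02]
    - [0, 0, -6.9, 0, 0, 0, 0.02]
    - [0, 0, -6.9, 0, 0, 0, 0.02]
    - [0, 0, -6.9, 0, 0, 0, 0.02]
    - [0, 0, -6.9, 0, 0, 0, 0.02]

```text
t: 18.47
eef_pos: [0.4499, -0.3254, 0.3305]
ee_rot: [-2.683, -1.628, 0.002]
ft_force: [0.4, 0.1, -1.2]
opening: 0.0303
finger_force: 39.8
```

Emit:
apply_moves:
  targets:
    - [0, 0, -6.9, 0, 0, 0, 0.02]
    - [0, 0, -6.9, 0, 0, 0, 0.02]
    - [0, 0, -6.9, 0, 0, 0, 0.02]
    - [0, 0, -6.9, 0, 0, 0, 0.02]
    - [0, 0, 0, 0, 0, 0, 0.02]
    - [0, 0, 0, 0, 0, 0, 0.02]

```text
t: 18.97
eef_pos: [0.45, -0.3257, 0.3309]
ee_rot: [-2.228, -2.211, -0.0]
ft_force: [-0.1, -0.2, -1.1]
opening: 0.0299
finger_force: 39.8
```

Emit:
apply_moves:
  targets:
    - [0, 0, 0, 0.04, 0, 0, 0.02]
    - [0, 0, 0, 0.04, 0, 0, 0.02]
    - [0, 0, 0, 0.04, 0, 0, 0.02]
    - [0, 0, 0, 0.04, 0, 0, 0.02]
    - [0, 0, 0, 0.04, 0, 0, 0.02]
    - [0, 0, 0, 0.04, 0, 0, 0.02]
    - [0, 0, 0, 0.04, 0, 0, 0.02]
    - [0, 0, 0, 0.04, 0, 0, 0.02]
    - [0, 0, 0, 0.04, 0, 0, 0.02]
    - [0, 0, 0, 0.04, 0, 0, 0.02]
    - [0, 0, 0, 0.04, 0, 0, 0.02]
    - [0, 0, 0, 0.04, 0, 0, 0.02]

```text
t: 19.97
eef_pos: [0.4519, 0.1562, 0.3319]
ee_rot: [-2.231, -2.211, 0.001]
ft_force: [1.6, -0.4, -0.1]
opening: 0.0299
finger_force: 39.8
```

Emit:
apply_moves:
  targets:
    - [0, 0, 0, 0.04, 0, 0, 0.02]
    - [0, 0, 0, 0.036, 0.01, 0, 0.02]
    - [0, 0, 0, 0.02, 0.03, 0, 0.02]
    - [0, 0, 0, 0.01, 0.038, 0, 0.02]
    - [0, 0, 0, 0, 0.038, 0, 0.02]
    - [0, 0, 0, 0, 0.01, 0.03, 0.02]
    - [0, 0, 0, 0, 0, 0.03, 0.02]
    - [0, 0, 0, 0, 0, 0, 0.02]
    - [0, 0, 0, 0, 0, 0, 0.02]
    - [0, 0, 0, 0, 0, 0, 0.02]

```text
t: 20.8
eef_pos: [0.5786, 0.2604, 0.2733]
ee_rot: [-2.227, -2.216, -0.001]
ft_force: [0.6, 0.5, -0.1]
opening: 0.0298
finger_force: 39.9
```

```bash
python3 - <<'E'
from look import *
look('w10',(3,120,60),(12,255,255),.103)
d,b=blobs('w10',(105,110,25),(125,255,255),300)
for s,c,m in b: print('tin',s,w(d,*c,.028)[:2].round(4))
cv2.imwrite('pics/w10b.png',cv2.imread('pics/w10.png'))
E
```

```text
tcp [0.5788 0.2604 0.274 ] [0.0048 1.    ]
[227 214   7  98 291] cent [0.5626 0.2596] rectc [0.5625 0.2587] corners [(np.float64(0.5617), np.float64(0.2834)), (np.float64(0.5637), np.float64(0.2834)), (np.float64(0.5635), np.float64(0.2314)), (np.float64(0.5612), np.float64(0.2313))]
[235 217  11  92 463] cent [0.5684 0.2595] rectc [0.5682 0.2588] corners [(np.float64(0.5659), np.float64(0.2819)), (np.float64(0.5697), np.float64(0.2821)), (np.float64(0.5706), np.float64(0.2334)), (np.float64(0.5665), np.float64(0.2332))]
tin [ 218   34   79   84 5120] [0.5756 0.3475]
```

View pics/w10b.png

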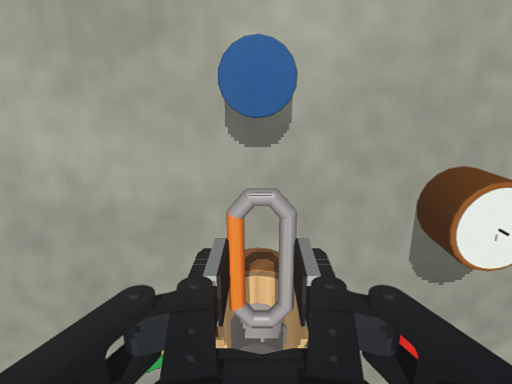

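Emit:
apply_moves:
  targets:
    - [0, 0, 0, 0, -0.003, 0.03, 0.02]
    - [0, 0, 0, 0, 0, 0.035, 0.02]
    - [0, 0, 0, 0, 0, 0.02, 0.02]
    - [0, 0, 0, 0, 0, 0.01, 0.02]
    - [0, 0, 0, 0, 0, 0.004, 0.02]
    - [0, 0, 0, 0, 0, 0, 0.02]
    - [0, 0, 0, 0, 0, 0, 0.02]

```text
t: 21.43
eef_pos: [0.5765, 0.2603, 0.175]
ee_rot: [2.226, 2.216, 0.004]
ft_force: [-0.4, -0.4, -0.2]
opening: 0.0298
finger_force: 39.9
```

Emit:
apply_moves:
  targets:
    - [0, 0, 0, 0, -0.001, 0.001, 0.02]
    - [0, 0, 0, 0, 0, 0.001, 0.02]
    - [0, 0, 0, 0, 0, 0, 0.02]
    - [0, 0, 0, 0, 0, 0, 0.02]

```text
t: 21.77
eef_pos: [0.5753, 0.2602, 0.1732]
ee_rot: [2.226, 2.216, 0.004]
ft_force: [-2.0, -1.0, 10.5]
opening: 0.0301
finger_force: 46.1
```

Contact. Release, rise, and look.

Emit:
apply_moves:
  targets:
    - [0, 0, 0, 0, 0, 0, 0.033]
    - [0, 0, 0, 0, 0, 0, 0.038]
    - [0, 0, 0, 0, 0, 0, 0.045]
    - [0, 0, 0, 0, 0, 0, 0.05]
    - [0, 0, 0, 0, 0, -0.01, 0.05]
    - [0, 0, 0, 0, 0, -0.04, 0.05]
    - [0, 0, 0, 0, 0, -0.04, 0.05]
    - [0, 0, 0, 0, 0, -0.04, 0.05]
    - [0, 0, 0, 0, 0, -0.03, 0.05]
    - [0, 0, 0, 0, 0, 0, 0.05]
    - [0, 0, 0, 0, 0, 0, 0.05]

```text
t: 22.68
eef_pos: [0.5751, 0.26, 0.3339]
ee_rot: [2.225, 2.216, 0.006]
ft_force: [-0.0, -0.0, -1.2]
opening: 0.05
finger_force: 0.0
```

```bash
python3 - <<'E'
from look import *
look('w11',(3,120,60),(18,255,255),.008)
d,b=blobs('w11',(105,110,25),(125,255,255),300)
for s,c,m in b: print('tin',s,w(d,*c,.028)[:2].round(4))
print(manip.sense()['joint_positions'].round(2))
E
```

```text
tcp [0.5748 0.2596 0.332 ] [0.0044 1.    ]
[244 155   8  51 393] cent [0.5627 0.2605] rectc [0.5628 0.2604] corners [(np.float64(0.5599), np.float64(0.2839)), (np.float64(0.5663), np.float64(0.2839)), (np.float64(0.5657), np.float64(0.2357)), (np.float64(0.559), np.float64(0.2358))]
[ 391  154   94   81 2163] cent [0.7239 0.2576] rectc [0.7404 0.2503] corners [(np.float64(0.6862), np.float64(0.2428)), (np.float64(0.7209), np.float64(0.3032)), (np.float64(0.7949), np.float64(0.2577)), (np.float64(0.7625), np.float64(0.1914))]
[ 221  222   79   37 1008] cent [0.574  0.2051] rectc [0.5739 0.1995] corners [(np.float64(0.5358), np.float64(0.218)), (np.float64(0.6117), np.float64(0.2186)), (np.float64(0.6133), np.float64(0.1802)), (np.float64(0.5347), np.float64(0.1796))]
[221 269   8  22 140] cent [0.5375 0.1552] rectc [0.5377 0.1551] corners [(np.float64(0.5341), np.float64(0.1671)), (np.float64(0.541), np.float64(0.1675)), (np.float64(0.5412), np.float64(0.1428)), (np.float64(0.5343), np.float64(0.1424))]
tin [ 231   49   60   65 3031] [0.5753 0.347 ]
[-0.19  0.61 -0.5   1.64  0.34  0.97 -0.81]
```

Emit:
apply_moves:
  targets:
    - [0, 0, 6.7, 0, 0, 0, 0.05]
    - [0, 0, 6.7, 0, 0, 0, 0.05]
    - [0, 0, 6.7, 0, 0, 0, 0.05]
    - [0, 0, 6.7, 0, 0, 0, 0.05]
    - [0, 0, 6.7, 0, 0, 0, 0.05]
    - [0, 0, 6.7, 0, 0, 0, 0.05]
    - [0, 0, 6.7, 0, 0, 0, 0.05]
    - [0, 0, 6.7, 0, 0, 0, 0.05]
    - [0, 0, 6.7, 0, 0, 0, 0.05]

```text
t: 23.48
eef_pos: [0.5745, 0.2595, 0.3294]
ee_rot: [3.04, 0.79, -0.005]
ft_force: [0.2, -0.2, -0.1]
opening: 0.05
finger_force: 0.0
```

Emit:
apply_moves:
  targets:
    - [0, 0, 0, -0.033, 0.017, 0, 0.05]
    - [0, 0, 0, -0.033, 0.017, 0, 0.05]
    - [0, 0, 0, -0.033, 0.017, 0, 0.05]
    - [0, 0, 0, -0.033, 0.017, 0, 0.05]
    - [0, 0, 0, -0.034, 0.016, 0, 0.05]
    - [0, 0, 0, 0, 0, 0.02, 0.05]
    - [0, 0, 0, 0, 0, 0.02, 0.05]
    - [0, 0, 0, 0, 0, 0, 0.05]
    - [0, 0, 0, 0, 0, 0, 0.05]

```text
t: 24.23
eef_pos: [0.4711, 0.1049, 0.29]
ee_rot: [-3.038, -0.799, 0.006]
ft_force: [-0.6, 0.2, -0.2]
opening: 0.0501
finger_force: 0.0
```

```bash
python3 - <<'E'
from look import *
look('w12',(45,120,40),(80,255,255),.008)
d,b=blobs('w12',(14,110,60),(30,255,255),60)
for s,c,m in b: print('blade?',s,w(d,*c,.004)[:2].round(4))
q=lambda x,y:((x+.5)/1.5625-.5,(y+.5)/1.5625-.5)
d=load('w8'); print('purple base',w(d,*q(495,125),.012),w(d,*q(538,216),.012),'panel top',w(d,*q(560,127),.11))
d=load('top0'); print('case',[w(d,u,v,.042).round(3) for u,v in((308,122),(364,138),(366,119))])
E
```

```text
tcp [0.4716 0.1053 0.2908] [0.8704 0.4923]
[ 244  167   33   44 1250] cent [0.472  0.1085] rectc [0.4713 0.1081] corners [(np.float64(0.4496), np.float64(0.1116)), (np.float64(0.4813), np.float64(0.1268)), (np.float64(0.4923), np.float64(0.1046)), (np.float64(0.4609), np.float64(0.0885))]
blade? [176   0  90  61 344] [0.5579 0.1899]
blade? [190   0  23  20  93] [0.5658 0.2076]
blade? [ 178    0  132   77 2055] [0.5612 0.1664]
blade? [252 125  17  43 502] [0.5021 0.1238]
purple base [ 0.52131304 -0.38155968  0.012     ] [ 0.47612435 -0.3936494   0.012     ] panel top [ 0.51622322 -0.38249198  0.11      ]
case [array([ 0.733, -0.176,  0.042]), array([ 0.695, -0.324,  0.042]), array([ 0.747, -0.33 ,  0.042])]
```

Emit:
apply_moves:
  targets:
    - [0, 0, 2.5, 0.001, -0.003, 0.03, 0.045]
    - [0, 0, 0, 0, 0, 0.04, 0.04]
    - [0, 0, 0, 0, 0, 0.03, 0.036]
    - [0, 0, 0, 0, 0, 0.01, 0.036]
    - [0, 0, 0, 0, 0, 0.004, 0.036]
    - [0, 0, 0, 0, 0, 0, 0.036]
    - [0, 0, 0, 0, 0, 0, 0.036]

```text
t: 24.87
eef_pos: [0.4716, 0.1085, 0.1781]
ee_rot: [-3.055, -0.733, -0.002]
ft_force: [0.3, 0.4, 0.6]
opening: 0.0361
finger_force: 0.0
```

Emit:
apply_moves:
  targets:
    - [0, 0, 0, 0, 0, 0.003, 0.034]
    - [0, 0, 0, 0, 0, 0.001, 0.032]
    - [0, 0, 0, 0, 0, 0, 0.03]
    - [0, 0, 0, 0, 0, 0, 0.025]
    - [0, 0, 0, 0, 0, 0, 0.02]
    - [0, 0, 0, 0, 0, 0, 0.015]
    - [0, 0, 0, 0, 0, 0, 0.015]
  grip_force: 40

```text
t: 25.45
eef_pos: [0.4713, 0.1081, 0.174]
ee_rot: [3.055, 0.732, 0.002]
ft_force: [-1.3, -0.7, 7.6]
opening: 0.0246
finger_force: 39.0
```

Emit:
apply_moves:
  targets:
    - [0, 0, 0, 0, 0, -0.01, 0.015]
    - [0, 0, 0, 0, 0, -0.03, 0.015]
    - [0, 0, 0, 0, 0, -0.04, 0.015]
    - [0, 0, 0, 0, 0, -0.04, 0.015]
    - [0, 0, 0, 0, 0, -0.04, 0.015]
    - [0, 0, 6.75, 0, 0, 0, 0.015]
    - [0, 0, 6.75, 0, 0, 0, 0.015]
    - [0, 0, 6.75, 0, 0, 0, 0.015]
    - [0, 0, 6.75, 0, 0, 0, 0.015]
    - [0, 0, 0, 0, 0, 0, 0.015]

```text
t: 26.28
eef_pos: [0.4709, 0.1081, 0.3336]
ee_rot: [-3.142, 0.01, -0.001]
ft_force: [-0.2, 0.6, -0.2]
opening: 0.0248
finger_force: 39.8
```

Emit:
apply_moves:
  targets:
    - [0, 0, 0, 0, 0.04, 0, 0.015]
    - [0, 0, 0, 0, 0.04, 0, 0.015]
    - [0, 0, 0, 0, 0.04, 0, 0.015]
    - [0, 0, 0, 0, 0.04, 0, 0.015]
    - [0, 0, 0, 0, 0.04, 0, 0.015]
    - [0, 0, 0, 0, 0.04, 0, 0.015]
    - [0, 0, 0, 0, 0.04, 0, 0.015]
    - [0, 0, 0, 0, 0.04, 0, 0.015]
    - [0, 0, 0, 0, 0.04, 0, 0.015]
    - [0, 0, 0, 0, 0.04, 0, 0.015]
    - [0, 0, 0, 0.01, 0.038, 0, 0.015]
    - [0, 0, 0, 0.03, 0.02, 0, 0.015]

```text
t: 27.28
eef_pos: [0.5062, -0.3565, 0.3335]
ee_rot: [3.139, -0.008, -0.006]
ft_force: [0.0, -0.3, 0.1]
opening: 0.0245
finger_force: 39.8
```

Emit:
apply_moves:
  targets:
    - [0, 0, 0, 0.04, 0.003, 0, 0.015]
    - [0, 0, 0, 0.03, 0, 0, 0.015]
    - [0, 0, 0, 0, 0, 0, 0.015]
    - [0, 0, 0, 0, 0, 0, 0.015]
    - [0, 0, 0, 0, 0, 0, 0.015]

```text
t: 27.7
eef_pos: [0.5801, -0.353, 0.3327]
ee_rot: [-3.141, -0.003, 0.002]
ft_force: [-0.2, -0.1, -0.7]
opening: 0.0247
finger_force: 39.8
```

```bash
python3 - <<'E'
from look import *
look('w13',(45,120,40),(80,255,255),.168)
cv2.imwrite('pics/w13b.png',cv2.resize(cv2.imread('pics/w13.png'),None,fx=1.5625,fy=1.5625,interpolation=cv2.INTER_CUBIC))
E
```

```text
tcp [ 0.5797 -0.3532  0.333 ] [1.e+00 5.e-04]
[ 233  225   57   71 3539] cent [ 0.5814 -0.3522] rectc [ 0.5809 -0.352 ] corners [(np.float64(0.5623), np.float64(-0.3387)), (np.float64(0.5981), np.float64(-0.3396)), (np.float64(0.5982), np.float64(-0.3644)), (np.float64(0.5623), np.float64(-0.3654))]
```

View pics/w13b.png

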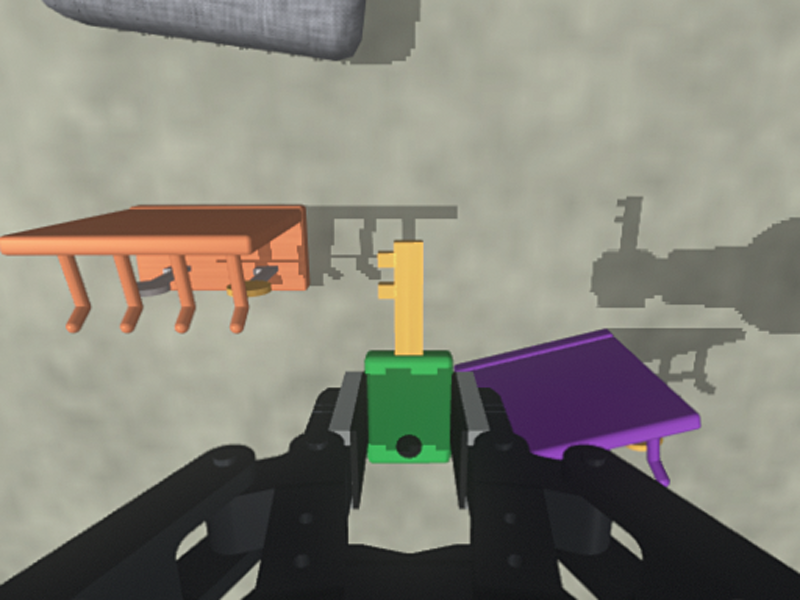

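```bash
python3 - <<'E'
from h import *
d=load('w13'); q=lambda x,y:((x+.5)/1.5625-.5,(y+.5)/1.5625-.5)
for n,p,z in [('nr',(309,290),.012),('farr',(305,207),.012),('tl panel tr',(249,246),.11)]: print(n,w(d,*q(*p),z)[:2].round(4))
d=load('w8')
for n,p,z in [('nl',(70,110),.012),('nr',(272,56),.012)]: print(n,w(d,*q(*p),z)[:2].round(4))
E
```

```text
nr [ 0.5739 -0.2932]
farr [ 0.6225 -0.2935]
tl panel tr [ 0.6179 -0.291 ]
nl [ 0.5745 -0.1952]
nr [ 0.573  -0.2921]
```

Emit:
apply_moves:
  targets:
    - [0, 0, 0, 0.018, 0.001, 0.02, 0.015]
    - [0, 0, 0, 0, 0, 0.035, 0.015]
    - [0, 0, 0, 0, 0, 0.035, 0.015]
    - [0, 0, 0, 0, 0, 0.035, 0.015]
    - [0, 0, 0, 0, 0, 0.02, 0.015]
    - [0, 0, 0, 0, 0, 0.008, 0.015]
    - [0, 0, 0, 0, 0, 0.002, 0.015]
    - [0, 0, 0, 0, 0, 0, 0.015]
    - [0, 0, 0, 0, 0, 0, 0.015]

```text
t: 28.5
eef_pos: [0.5991, -0.3545, 0.1802]
ee_rot: [3.14, -0.001, 0.004]
ft_force: [0.1, 0.2, -0.2]
opening: 0.0248
finger_force: 39.8
```

Emit:
apply_moves:
  targets:
    - [0, 0, 0, 0, 0, 0.003, 0.015]
    - [0, 0, 0, 0, 0, 0.002, 0.015]
    - [0, 0, 0, 0, 0, 0, 0.015]
    - [0, 0, 0, 0, 0, 0, 0.015]

```text
t: 28.83
eef_pos: [0.5991, -0.3542, 0.1741]
ee_rot: [3.141, -0.001, 0.002]
ft_force: [0.2, 0.3, 5.0]
opening: 0.0244
finger_force: 40.3
```

Emit:
apply_moves:
  targets:
    - [0, 0, 0, 0, 0, 0, 0.028]
    - [0, 0, 0, 0, 0, 0, 0.033]
    - [0, 0, 0, 0, 0, 0, 0.038]
    - [0, 0, 0, 0, 0, 0, 0.042]
    - [0, 0, 0, 0, 0, -0.01, 0.042]
    - [0, 0, 0, 0, 0, -0.04, 0.042]
    - [0, 0, 0, 0, 0, -0.04, 0.042]
    - [0, 0, 0, 0, 0, -0.04, 0.042]
    - [0, 0, 0, 0, 0, -0.03, 0.042]
    - [0, 0, 0, 0, 0, 0, 0.042]
    - [0, 0, 0, 0, 0, 0, 0.042]

```text
t: 29.75
eef_pos: [0.599, -0.3542, 0.3363]
ee_rot: [3.139, -0.001, 0.007]
ft_force: [0.8, -0.2, -1.2]
opening: 0.042
finger_force: 0.0
```

```bash
python3 - <<'E'
from look import *
look('w14',(45,120,40),(80,255,255),.008)
snap('scene','s14');snap('top','t14')
sc=cv2.imread('pics/s14.png')[110:280,80:420];tp=cv2.imread('pics/t14.png')[90:260,60:400]
cv2.imwrite('pics/m14.png',cv2.resize(np.vstack([sc,tp]),(600,600)))
E
```

```text
tcp [ 0.5986 -0.3539  0.3341] [ 1.e+00 -8.e-04]
[247 162  27  37 889] cent [ 0.5985 -0.3534] rectc [ 0.598  -0.3529] corners [(np.float64(0.6152), np.float64(-0.3408)), (np.float64(0.6152), np.float64(-0.3649)), (np.float64(0.5803), np.float64(-0.3653)), (np.float64(0.5803), np.float64(-0.3404))]
```

View pics/m14.png

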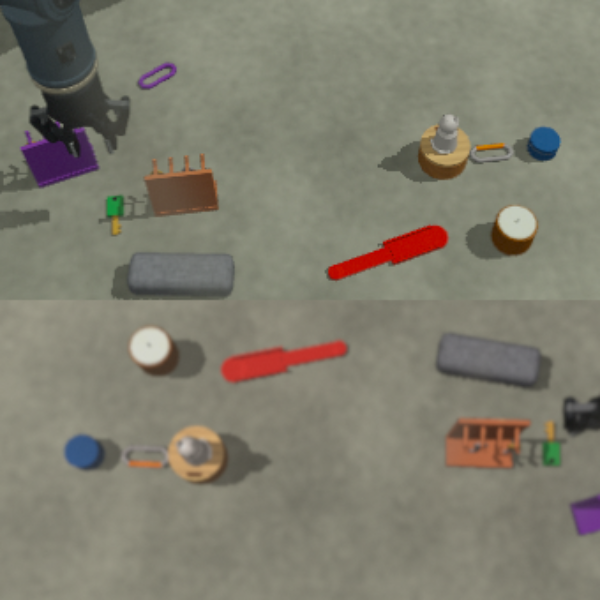

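The picture shows the cat upright on the lid, with the tin, carabiner and key where they were asked for. The shoe horn, candle and case have not been touched.

```bash
python3 -c "
from cell import manip
print(manip.finish_job())"
```

```text
the job is handed in; nothing more can be done
None
```

The job is handed in at about 30 s of the 112 s limit: cat upright on the box lid within about 3 mm of its middle, tin about 17 cm to the left of the box, carabiner flat midway between them, and key straight front to back with its head 11.0 cm to the right of the hook stand; the result of the judging was not shown.

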